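# Cap the stud of a removed pole mount

## Task

A terminal pole has been taken off the front-office counter and its bare narrow stud must be covered: pull the drawer of the grey box wide open, take out the round black snap cap, put it over the narrow stud (not the wide one) and press it straight down until it clicks past the sprung balls and sits fully home on its shoulder. Keep pressing firmly after the click and finish like that, with the fingers still pushing the cap down: do not let go or back off. Leave the tape roll, stapler, pump bottle and card terminal on the counter where they are.

Things in the scene. Friction and masses are not known exactly. Their poses are not given: they have to be found in the camera images.
- drawer (a joint): How far the one drawer of the low grey box (280 deep x 340 wide x 100 mm high, fixed, pen cup on top) is pulled out, m: 0 shut, 0.198 at the stop; starts 0 to 0.03; about 1 N of friction. Drawer front 15 mm thick, top edge 90 mm over the counter. Inside: 235 mm long, 298 mm wide, walls 6 mm thick with top edges 78 mm, floor 22 mm over the counter. Its contents ride along.
- handle (a point): Middle of the drawer's steel bar handle: horizontal round bar about 10 mm thick, 120 mm long along y, 35 mm in front of the drawer's face, 62 mm over the counter; can be pinched from above. Axes are the drawer's: x points into the box (the drawer opens along -x), z up. It moves with the drawer.
- cap: Round black plastic snap cap, closed top with bevelled edge, 45 mm in diameter, 34 mm high, about 40 g, mouth down on the drawer's floor, 45 to 90 mm behind the inside of the drawer's front, at left, middle or right (padlock and rubber stamp in the other places). Origin: centre of the rim (underside), z up. Straight side to 29 mm up. Hollow 27.5 mm deep; 3 mm lip at the mouth, opening 31 mm.
- seat: Shoulder round the foot of the narrow stud. Origin: centre of its top face, 14 mm over the counter, on the stud's axis; z up. Shoulder 54 mm in diameter. Home, the cap lies on it, origins together, any turn about z. Pressed, the lip meets the balls with the rim 17 mm over the shoulder; resistance grows to 10 N (18 N off-centre) and drops (click) at about 10 mm, then pulls down to 3 mm.
- mount: The pole mount that wants the cap, fixed: round aluminium plate 84 mm in diameter, 8 mm thick, with the shoulder and a narrow steel stud, 28 mm in diameter, rising 26 mm over the shoulder (top 40 mm over the counter), its top 6 mm bevelled to 18 mm. Four brass spring balls stand 4.5 mm out of its side, 10 mm over the shoulder. Origin: centre of the underside, on the counter.
- mount2: A second pole mount with the same plate but a short, wide stud (42 mm in diameter, 18 mm high): not the one; the cap does not fit it. Fixed; origin at the centre of its underside on the counter.
- tape: Roll of brown packing tape standing on its side face, 72 mm in diameter, 48 mm high, loose; origin at the centre of its underside. Leave alone.
- stapler: Desk stapler, 150 x 36 x 45 mm, loose; origin at the centre of its underside, x along its length. Leave alone.
- sanitizer: Clear pump bottle, 60 mm in diameter, 174 mm high, loose; origin at the centre of its underside. Leave alone.
- terminal: Black card terminal lying flat, 150 x 75 x 33 mm, loose; origin at the centre of its underside, x along its length. Leave alone.
Mind the look-alikes: they are no part of the job. Leave any blue or red look-alike of the mount alone.

How it is judged:
On the way, in this order (a step that is already met when the one before it is completed fails the run):
1. the drawer is pulled open by at least 100 mm (value of joint drawer above 0.1 m), for 0.2 s.
2. the cap is snapped home on the narrow stud: rim within 2.5 mm of the shoulder, centred within 3 mm (z of cap in the frame of seat below 0.0025 m and horizontal distance between cap and seat below 0.003 m and angle between cap's own z axis and vertical below 0.1 rad), for 0.2 s.
At the end, for the whole second after the job is handed in: The cap sits upright and home on the narrow stud (rim within 2.5 mm of the shoulder, centre within 3 mm of its axis, tilt under 0.1 rad) and the gripper's fingers are still pressing it against the shoulder with more than 4 N throughout the last second (all of step 2 and contact force between cap and seat above 4 N and contact force between the fingers and cap above 3 N); the arm keeps its last pose, push and grip.
It fails at once if the tape roll, stapler, pump bottle or card terminal is shifted by more than 30 mm (distance of any of tape, stapler, sanitizer, terminal from where it was at the start of the episode above 0.03 m).
It also fails if it takes over 58 s, if anything falls off the work surface, if the arm or the gripper's body presses on something with over 40 N, if the wrist force passes 120 N, or if a joint passes its speed limit or range.

## Robot

A 6-joint arm with a two-finger parallel gripper is mounted at the origin on the work surface. World frame = base frame: x ahead of the robot, y to its left, z up, the work surface at z = 0. Lengths are in m, angles in rad, forces in N, time in s.
With the tool pointing down it reaches from about 0.25 to 0.8 m from the base axis. Payload 3.9 kg.
Tool frame: the origin (TCP) lies on the mounting face of the last link; the fingertips stand 173 mm ahead of it and the grasp point (between the pads) lies 155 mm ahead of it; z points along the fingers, y is the line along which they close (so a half turn about z gives the same grasp; the last joint's range is limited). The gripper opens to 85 mm and grips with 20 to 120 N. Pads are 22 mm wide; open, the fingers measure 114 mm over their backs; the gripper's body (76 mm by 85 mm) begins 54 mm behind the grasp point. The pads swing forward as they close: fully open they stand 13 mm farther back than shut.
Start: joints at [1.282, 0.26, -0.138, 1.173, 0, 1.571], TCP at [0.15, 0.503, 0.405] pointing down, gripper open.
Joint ranges: [-2.78, 2.78], [-0.83, 1.72], [-1.28, 1.37], [-1.9, 2.12], [-1.57, 1.48], [-3.14, 3.14]. Speed limits (rad/s): [2.57, 2.57, 3.14, 3.14, 3.14, 3.14].

## Interface

Orientations are given as a unit quaternion [w, x, y, z].
In Python, from bench import robot, vision, order gives the robot as it stands.
- The arm moves only by the tool play_rows, never from a script. Its argument "targets" is a list of rows, each a list of 3 entries, a list of its own where there are three numbers: the turn, a rotation vector about the world's x, y, z in units of 8 degrees (1.0 is 8 degrees), then the shift along the world's x, y, z in cm, then the finger opening in cm, from 0 to 8.54. A call has 1 to 5 rows; each row shifts and turns the commanded pose from where the row before left it; what a row does not reach is not made up. A row lasts 1/10 s, in which the tool goes at most 50 mm and 8.59 degrees, less where a joint would pass 70% of its speed; a pose out of reach is approached as far as the arm can. A call is refused whole if a number of a shift passes 5 or a number of a turn 1, either way. A call with a gripper value outside its range is refused whole. The fingers move at their own pace and stop on an object; the grip force is fixed at half the most. Time passes only in rows, so rows that do not move let the fingers close. It gives the time, the measured TCP pose, the force, the opening and the grip force at its end, in the units of the state.
- robot.get_state(): the state, without advancing time (a new reading comes with each control period).
- vision.camera(name): name is "side" or "top" or "wrist"; returns a dict with "img" (384x512x3 uint8, red, green, blue), "depth" (384x512 float32, m along the optical axis (not along the pixel's ray), 0 where there is no reading), "fx", "fy", "cx", "cy" (pixels), "view" (4x4, takes a point from world to camera coordinates). Camera axes: x right, y down, z forward; pixel columns grow to the right and rows downward; lengths in m; the calibration is good to about 2 mm. A picture is of the moment at which its call begins.
- order.finish_job(): hands the job in; it is judged then, once.
The state is a dict: "clock": time; "joint_positions": joint angles; "joint_vel": joint speeds; "joint_efforts": joint torques, N m; "tcp_pos": TCP position; "ee_rot": TCP orientation; "wrist_force": force on the tool from outside, world axes, zero at the start; "wrist_torque": the same for the moment, N m; "gripper_width": opening from 0.0 (shut) to 1.0 (fully open); "grasp_force": force on a finger pad.
Only numpy, scipy, OpenCV 4.12 (cv2) and the standard library are available. Lean on these libraries where they do the work, as an engineer would, in place of code of your own. Each camera call takes 0.05 s, during which the arm holds its last target. There are 200 camera calls.

## Working session

There is one attempt and no reset: what is moved stays moved. The work goes in short steps, Python scripts to look and compute and a tool call to move; the robot and the scene stay as the last step left them, time stands still between calls to the robot, and variables do not carry over. Pictures are saved under pics/ and viewed, at most 10 in all, crops included, and the job is handed in when it is done.

Besides the shell and the picture viewer there is one more tool, called after "Emit:" by a JSON object that holds its "method" and its "body". play_rows: Moves the arm, as the interface text tells. Its arguments: {"type":"object","properties":{"targets":{"type":"array"}},"required":["targets"]}

```bash
mkdir -p pics; cat > h.py <<'E'
import numpy as np, cv2
from bench import robot, vision, order
def grab(n,save=None):
    c=vision.camera(n)
    if save: cv2.imwrite(f'pics/{save}.png',c['img'][:,:,::-1])
    return c
def pts(c):
    d=c['depth'];v,u=np.indices(d.shape)
    p=np.stack([(u-c['cx'])/c['fx']*d,(v-c['cy'])/c['fy']*d,d],-1)
    V=np.array(c['view']);return (p-V[:3,3])@V[:3,:3]
def ray(c,u,v,z):
    V=np.array(c['view']);R=V[:3,:3];o=-R.T@V[:3,3]
    d=R.T@np.array([(u-c['cx'])/c['fx'],(v-c['cy'])/c['fy'],1]);return o+d*(z-o[2])/d[2]
E
python3 - <<'E'
from h import *
a=grab('top','top1');b=grab('side','side1')
s=robot.get_state();print(s)
for c in (a,b):
    V=np.array(c['view']);print(-V[:3,:3].T@V[:3,3],V[2,:3],c['fx'])
cv2.imwrite('pics/both1.png',cv2.resize(np.vstack([a['img'],b['img']])[:,:,::-1],(400,600)))
E
```

```text
{'clock': 0.1, 'joint_positions': array([ 1.28199329e+00,  2.60621139e-01, -1.39246086e-01,  1.17272691e+00,
       -1.63567890e-06,  1.57080601e+00]), 'joint_vel': array([ 0.00047915,  0.00030044,  0.00238408,  0.00250965, -0.00160075,
        0.00045778]), 'joint_efforts': array([ 2.28232320e-04, -4.06508017e+01,  2.54527760e+01,  1.01405679e-02,
        1.72408630e-05,  7.38862497e-06]), 'tcp_pos': array([0.14943307, 0.50295505, 0.40394413]), 'ee_rot': array([-1.28538871e-04,  1.43904932e-01,  9.89591109e-01, -8.89666963e-04]), 'wrist_force': array([0.03100861, 0.90102138, 0.04539362]), 'wrist_torque': array([0.01727015, 0.01232611, 0.01366841]), 'grasp_force': 0.0, 'gripper_width': 1.0080195066099225}
[ 0.41559618 -0.05478231  1.25934499] [ 0.12071561  0.01704001 -0.99254087] 428.1246545230437
[-0.04038533 -0.73940617  1.20784748] [ 0.41111013  0.47265186 -0.77947975] 472.6152303308905
```

View pics/top1.png

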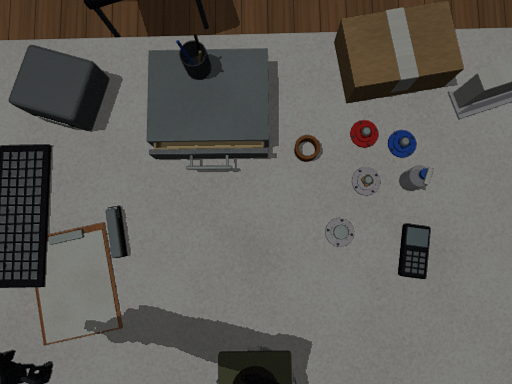

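View pics/side1.png

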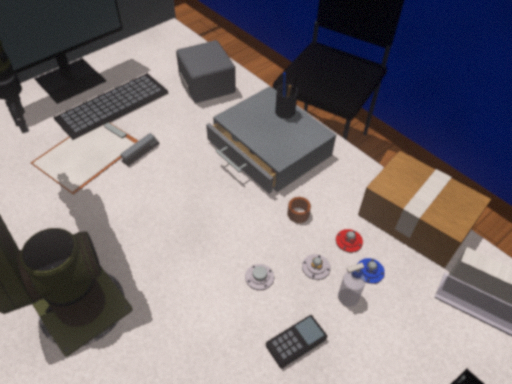

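Candidates for the mount in the top view: (367,181) has a plain plate and a narrow stud, (341,232) a wide low stud, (364,133) is red and (402,144) is blue. (367,181) fits the description. The handle is at about (214,168). I'll enlarge a crop to confirm the mount and measure both.

```bash
python3 - <<'E'
from h import *
c=grab('top');P=pts(c);im=c['img']
cv2.imwrite('pics/crop1.png',cv2.resize(im[110:260,290:440][:,:,::-1],(600,600),interpolation=cv2.INTER_CUBIC))
# handle: 52..72mm heights in front of the drawer
def reg(v0,v1,u0,u1,z0,z1):
    m=np.zeros(im.shape[:2],bool);m[v0:v1,u0:u1]=1
    m&=(P[...,2]>z0)&(P[...,2]<z1)&(c['depth']>0);return m
m=reg(161,176,180,245,.05,.075);q=P[m]
print('handle',m.sum(),q.min(0),q.max(0),cv2.minAreaRect(q[:,:2].astype(np.float32)*1000))
m=reg(145,162,140,280,.08,.1);q=P[m];print('front',m.sum(),cv2.minAreaRect(q[:,:2].astype(np.float32)*1000),np.median(q[:,2]))
m=reg(40,150,140,280,.093,.11);q=P[m];print('box',m.sum(),cv2.minAreaRect(q[:,:2].astype(np.float32)*1000),np.median(q[:,2]))
m=reg(160,200,345,390,.03,.05);q=P[m];print('stud',m.sum(),q.mean(0),q.min(0),q.max(0))
m=reg(160,200,345,390,.004,.02);q=P[m];print('plate',m.sum(),cv2.minAreaRect(q[:,:2].astype(np.float32)*1000),cv2.minEnclosingCircle(q[:,:2].astype(np.float32)*1000))
for n,u,v,z in (('bottle',420,177,.17),('tape',308,148,.048),('handle',214,169,.067),('hl',188,169,.067),('hr',239,169,.067)): print(n,ray(c,u,v,z),P[v,u])
E
```

```text
handle 196 [0.61716711 0.0537196  0.05971526] [0.64136036 0.18385988 0.07411669] ((628.2183227539062, 118.65798950195312), (130.14114379882812, 23.446014404296875), 88.5038070678711)
front 757 ((669.0621337890625, 118.71678924560547), (331.09088134765625, 23.63299560546875), 89.50003814697266) 0.0882522351375079
box 10406 ((812.4716796875, 117.72625732421875), (340.52874755859375, 292.7122802734375), 89.7845458984375) 0.10147707749236119
stud 85 [ 0.58242316 -0.33306539  0.03844387] [ 0.56713231 -0.34998395  0.03015724] [ 0.59922009 -0.31824994  0.04639339]
plate 674 ((587.0100708007812, -338.9354248046875), (130.6870574951172, 116.3340072631836), 88.83133697509766) ((587.32177734375, -337.603271484375), 82.72006225585938)
bottle [ 0.56805148 -0.43664845  0.17      ] [ 0.57431938 -0.45234812  0.12521373]
tape [ 0.67557135 -0.16452511  0.048     ] [ 0.68504391 -0.16852374  0.00386296]
handle [0.61654113 0.10417509 0.067     ] [ 6.27899309e-01  1.13159964e-01 -3.95883446e-04]
hl [0.61800232 0.17793523 0.067     ] [0.6186465  0.17867588 0.06320524]
hr [0.6151394  0.03341622 0.067     ] [0.62616611 0.03829005 0.0011113 ]
```

View pics/crop1.png

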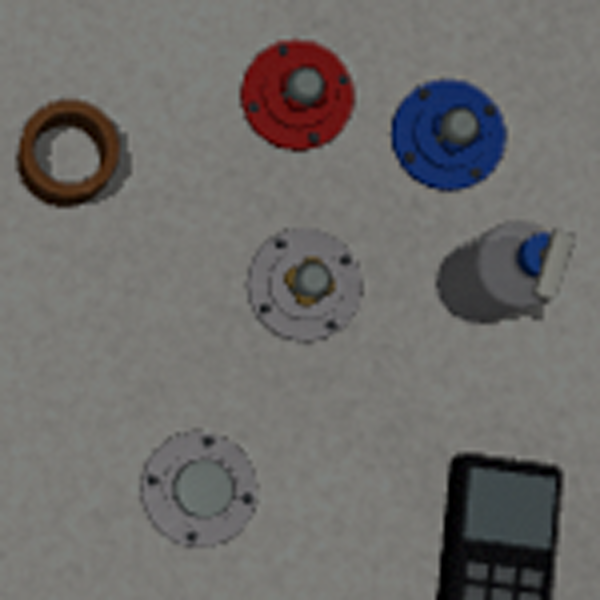

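The crop confirms it: the mount at crop (305,285), which is top (367,181), has the narrow stud with brass balls. The red and blue ones are look-alikes, and the one at crop (200,488) is the wide stud. I'm moving towards the handle at about (0.622, 0.118).

Emit:
{"method": "play_rows", "body": {"targets": [[[0,0,-1],[3.6,-3.0,0],2.2],[[0,0,-1],[3.6,-3.0,0],2.2],[[0,0,-1],[3.6,-3.0,0],2.2],[[0,0,-1],[3.6,-3.0,0],2.2],[[0,0,-1],[3.6,-3.0,0],2.2]]}}

```text
clock: 0.65
tcp_pos: [0.3305, 0.3518, 0.4045]
ee_rot: [-0.0, 0.476, 0.879, -0.0]
wrist_force: [0.6, 1.1, -0.3]
gripper_width: 0.258
grasp_force: 0.0
```

Emit:
{"method": "play_rows", "body": {"targets": [[[0,0,-1],[3.6,-3.0,0],2.2],[[0,0,-1],[3.6,-3.0,0],2.2],[[0,0,-1],[3.6,-3.0,0],2.2],[[0,0,-1],[3.6,-3.0,0],2.2],[[0,0,-0.2],[3.6,-3.0,0],2.2]]}}

```text
clock: 1.15
tcp_pos: [0.5107, 0.2016, 0.4045]
ee_rot: [-0.0, 0.709, 0.705, -0.0]
wrist_force: [0.5, 0.9, -0.2]
gripper_width: 0.256
grasp_force: 0.0
```

Emit:
{"method": "play_rows", "body": {"targets": [[[0,0,0],[3.6,-2.8,-2],2.2],[[0,0,0],[3.6,-2.8,-2],2.2],[[0,0,0],[3.1,-2.8,-2],2.2],[[0,0,0],[0,0,0],2.2],[[0,0,0],[0,0,0],2.2]]}}

```text
clock: 1.65
tcp_pos: [0.6126, 0.1184, 0.3432]
ee_rot: [-0.001, 0.709, 0.706, -0.001]
wrist_force: [0.5, 0.0, 0.1]
gripper_width: 0.256
grasp_force: 0.0
```

```bash
python3 - <<'E'
from h import *
c=grab('wrist','w1');V=np.array(c['view']);print(-V[:3,:3].T@V[:3,3],V[2,:3],c['fx'])
s=robot.get_state();print(s['tcp_pos'],s['ee_rot'],s['clock'])
P=pts(c);d=c['depth']
m=(P[...,2]>.055)&(P[...,2]<.075)&(P[...,0]<.645)&(P[...,0]>.59)&(d>0)
q=P[m];print(m.sum(),q.min(0),q.max(0),np.percentile(q[:,0],[5,50,95]))
E
```

```text
[0.61367674 0.19223855 0.31271692] [-0.00486328 -0.28727335 -0.9578363 ] 314.22095427820534
[0.61215859 0.11919796 0.3442233 ] [-7.13699985e-04  7.08163715e-01  7.06047654e-01 -5.94953622e-04] 1.7
2313 [0.61586293 0.05613875 0.06160736] [0.6447504  0.18481688 0.06995473] [0.61591352 0.62171549 0.63672774]
```

View pics/w1.png

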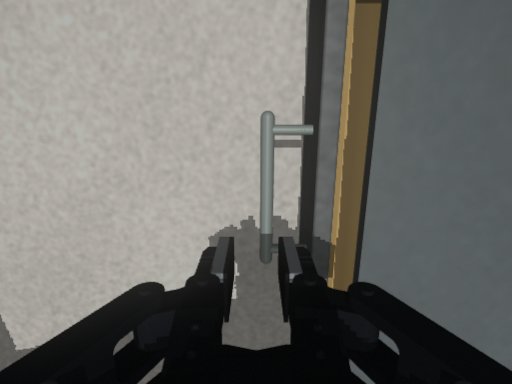

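The wrist view shows the bar at column 266, between the pads (centre about 256). It needs a shift of about +8 mm in x, then straight down.

Emit:
{"method": "play_rows", "body": {"targets": [[[0,0,0],[0.8,0,-3],2.4],[[0,0,0],[0,0,-4],2.4],[[0,0,0],[0,0,-3],2.4],[[0,0,0],[0,0,-2.2],2.4],[[0,0,0],[0,0,0],2.4]]}}

```text
clock: 2.2
tcp_pos: [0.618, 0.1204, 0.2204]
ee_rot: [-0.002, 0.707, 0.707, -0.002]
wrist_force: [-0.2, -0.6, -0.5]
gripper_width: 0.278
grasp_force: 0.0
```

Emit:
{"method": "play_rows", "body": {"targets": [[[0,0,0],[0,0,0],0],[[0,0,0],[0,0,0],0],[[0,0,0],[0,0,0],0],[[0,0,0],[0,0,0],0]]}}

```text
clock: 2.6
tcp_pos: [0.6208, 0.12, 0.2241]
ee_rot: [-0.0, 0.708, 0.706, 0.001]
wrist_force: [-1.1, 3.1, 0.1]
gripper_width: 0.103
grasp_force: 58.9
```

Emit:
{"method": "play_rows", "body": {"targets": [[[0,0,0],[-2,0,0],0],[[0,0,0],[-3.5,0,0],0],[[0,0,0],[-4,0,0],0],[[0,0,0],[-3.5,0,0],0],[[0,0,0],[-2,0,0],0]]}}

```text
clock: 3.1
tcp_pos: [0.4692, 0.1205, 0.224]
ee_rot: [-0.001, 0.708, 0.707, 0.003]
wrist_force: [1.7, 7.1, -5.4]
gripper_width: 0.097
grasp_force: 61.0
```

Emit:
{"method": "play_rows", "body": {"targets": [[[0,0,0],[-1,0,0],0],[[0,0,0],[-0.7,0,0],0],[[0,0,0],[0,0,0],0]]}}

```text
clock: 3.4
tcp_pos: [0.4534, 0.1206, 0.224]
ee_rot: [-0.001, 0.708, 0.707, 0.003]
wrist_force: [-0.8, 6.7, -1.8]
gripper_width: 0.099
grasp_force: 61.3
```

Emit:
{"method": "play_rows", "body": {"targets": [[[0,0,0],[0,0,0],2.6],[[0,0,0],[0,0,0],2.6],[[0,0,0],[0,0,0],2.6],[[0,0,0],[0,0,4],2.6],[[0,0,0],[0,0,4],2.6]]}}

```text
clock: 3.9
tcp_pos: [0.453, 0.1188, 0.3029]
ee_rot: [-0.001, 0.708, 0.706, -0.002]
wrist_force: [0.4, 0.5, 0.0]
gripper_width: 0.301
grasp_force: 0.0
```

Emit:
{"method": "play_rows", "body": {"targets": [[[0,0,0],[-3,0,4],5.5],[[0,0,0],[-4,0,4],5.5],[[0,0,0],[-4,0,3],5.5],[[0,0,0],[0,0,0],5.5]]}}

```text
clock: 4.3
tcp_pos: [0.3453, 0.1188, 0.4119]
ee_rot: [0.001, 0.708, 0.707, 0.002]
wrist_force: [1.5, 1.2, -0.7]
gripper_width: 0.643
grasp_force: 0.0
```

```bash
python3 - <<'E'
from h import *
c=grab('top');w=grab('wrist')
cv2.imwrite('pics/t2.png',np.vstack([cv2.resize(c['img'][100:260,130:290],(480,300)),cv2.resize(w['img'],(480,300))])[:,:,::-1])
s=robot.get_state();print(s['tcp_pos'],s['clock'])
P=pts(c)
def reg(v0,v1,u0,u1,z0,z1):
    m=np.zeros(P.shape[:2],bool);m[v0:v1,u0:u1]=1
    return m&(P[...,2]>z0)&(P[...,2]<z1)&(c['depth']>0)
m=reg(165,260,140,280,.045,.062)&(P[...,0]>.5)
n,l,st,ce=cv2.connectedComponentsWithStats(m.astype(np.uint8))
for i in range(1,n):
    if st[i,4]>15:print(ce[i],st[i],np.median(P[l==i],0))
m=reg(165,260,140,280,.083,.094);print('front',np.percentile(P[m][:,0],[5,50,95]))
E
```

```text
[0.34812599 0.11916414 0.40915308] 4.4
[157.59259259 173.03703704] [157 165   2  16  27] [0.60951633 0.26796399 0.05230157]
[206.54973822 180.60732984] [199 173  16  16 191] [0.58486546 0.12584091 0.05723703]
[175.96969697 183.08333333] [168 175  17  17 132] [0.58106945 0.21619935 0.0465153 ]
[157.27027027 193.        ] [156 182   3  25  37] [0.55274189 0.26809436 0.05426208]
front [0.49186144 0.49904986 0.50664874]
```

View pics/t2.png

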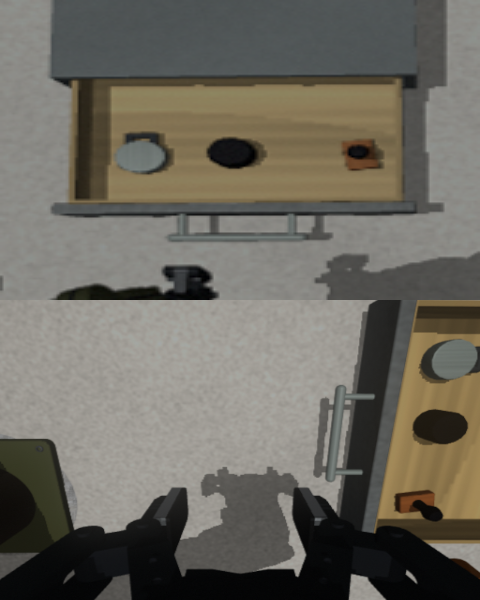

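Top view (crop): three objects, padlock at (140,155), round black cap at (232,152) and rubber stamp at (360,152). The cap is the middle one, at about (0.584, 0.126). I'll go above it and refine.

Emit:
{"method": "play_rows", "body": {"targets": [[[0,0,0],[4.5,0.2,0],6.5],[[0,0,0],[4.8,0.2,0],6.5],[[0,0,0],[4.8,0.2,0],6.5],[[0,0,0],[4.5,0,-1],6.5],[[0,0,0],[4.5,0,-2],6.5]]}}

```text
clock: 4.9
tcp_pos: [0.5828, 0.1249, 0.3769]
ee_rot: [0.001, 0.708, 0.706, 0.001]
wrist_force: [0.3, 0.6, 1.0]
gripper_width: 0.763
grasp_force: 0.0
```

Emit:
{"method": "play_rows", "body": {"targets": [[[0,0,0],[0.5,0,-3],6.5],[[0,0,0],[0,0,-3],6.5],[[0,0,0],[0,0,0],6.5],[[0,0,0],[0,0,0],6.5]]}}

```text
clock: 5.3
tcp_pos: [0.5844, 0.1249, 0.3165]
ee_rot: [-0.001, 0.708, 0.706, -0.001]
wrist_force: [-0.5, 0.9, 0.3]
gripper_width: 0.755
grasp_force: 0.0
```

```bash
cat >> h.py <<'E'
def disc(c,P,x,y,z0,z1,r=.04):
    m=(np.hypot(P[...,0]-x,P[...,1]-y)<r)&(P[...,2]>z0)&(P[...,2]<z1)&(c['depth']>0)
    q=P[m].astype(np.float32);ce,rr=cv2.minEnclosingCircle(q[:,:2]*1000)
    return m.sum(),q.mean(0),ce,rr,np.median(q[:,2])
E
python3 - <<'E'
from h import *
c=grab('wrist','w2');P=pts(c)
s=robot.get_state();print(s['tcp_pos'],s['ee_rot'],s['clock'])
print(disc(c,P,.584,.126,.0535,.06),disc(c,P,.584,.126,.045,.06))
t=grab('top');T=pts(t)
print(disc(t,T,.584,.126,.053,.062))
E
```

```text
[0.58473603 0.12510254 0.31809215] [ 3.30630650e-05  7.08115817e-01  7.06096293e-01 -1.18280540e-04] 5.35
(np.int64(2203), array([0.5844362 , 0.12964204, 0.0561754 ], dtype=float32), (584.4278564453125, 128.64012145996094), 21.406749725341797, np.float32(0.056271397)) (np.int64(2523), array([0.5844011 , 0.13071696, 0.05557148], dtype=float32), (584.2783203125, 128.5631103515625), 22.506351470947266, np.float32(0.05614097))
(np.int64(104), array([0.58436006, 0.11986104, 0.05724319], dtype=float32), (586.8929443359375, 122.89493560791016), 20.686059951782227, np.float32(0.057141565))
```

View pics/w2.png

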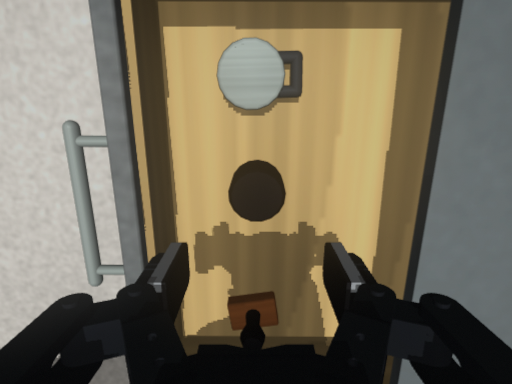

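The wrist view shows the cap at (257,190), world (0.5843, 0.1286), between padlock and stamp. Descending and gripping.

Emit:
{"method": "play_rows", "body": {"targets": [[[0,0,0],[0,0.35,-3],6.5],[[0,0,0],[0,0,-4],6.5],[[0,0,0],[0,0,-3],6.5],[[0,0,0],[0,0,-2],6.5],[[0,0,0],[0,0,0],6.5]]}}

```text
clock: 5.9
tcp_pos: [0.5834, 0.1287, 0.1971]
ee_rot: [-0.001, 0.708, 0.706, -0.001]
wrist_force: [-1.1, 0.2, -0.3]
gripper_width: 0.762
grasp_force: 0.0
```

Emit:
{"method": "play_rows", "body": {"targets": [[[0,0,0],[0,0,0],3],[[0,0,0],[0,0,0],3],[[0,0,0],[0,0,0],3],[[0,0,0],[0,0,0],3]]}}

```text
clock: 6.3
tcp_pos: [0.5856, 0.1291, 0.2007]
ee_rot: [0.001, 0.708, 0.706, 0.002]
wrist_force: [0.5, 0.6, 7.3]
gripper_width: 0.509
grasp_force: 61.7
```

Emit:
{"method": "play_rows", "body": {"targets": [[[0,0,0],[0,0,3],3],[[0,0,0],[0,0,4],3],[[0,0,0],[0,0,4],3],[[0,0,0],[0,-2,4],3],[[0,0,0],[0,-4,0],3]]}}

```text
clock: 6.8
tcp_pos: [0.5865, 0.0704, 0.3555]
ee_rot: [0.004, 0.706, 0.708, 0.006]
wrist_force: [2.1, -0.9, -1.3]
gripper_width: 0.508
grasp_force: 61.4
```

Emit:
{"method": "play_rows", "body": {"targets": [[[0,0,0],[0,-4.5,0],3],[[0,0,0],[0,-4.5,0],3],[[0,0,0],[0,-4.5,0],3],[[0,0,0],[0,-4.5,0],3],[[0,0,0],[0,-4.5,0],3]]}}

```text
clock: 7.3
tcp_pos: [0.5839, -0.158, 0.3491]
ee_rot: [0.001, 0.708, 0.706, 0.0]
wrist_force: [0.9, -0.1, 0.1]
gripper_width: 0.51
grasp_force: 61.4
```

Emit:
{"method": "play_rows", "body": {"targets": [[[0,0,0],[0,-4.5,0],3],[[0,0,0],[0,-4,0],3],[[0,0,0],[0,-2.5,0],3],[[0,0,0],[0,0,0],3],[[0,0,0],[0,0,0],3]]}}

```text
clock: 7.8
tcp_pos: [0.5839, -0.2667, 0.3484]
ee_rot: [0.0, 0.708, 0.706, 0.0]
wrist_force: [0.5, 0.4, -1.0]
gripper_width: 0.51
grasp_force: 61.3
```

```bash
python3 - <<'E'
from h import *
c=grab('wrist','w3');P=pts(c)
s=robot.get_state();print(s['tcp_pos'],s['ee_rot'],s['clock'],s['gripper_width'],s['grasp_force'])
print('top',disc(c,P,.583,-.335,.0375,.045,.03),'shoulder',disc(c,P,.583,-.335,.0115,.018,.035),'plate',disc(c,P,.583,-.335,.006,.0105,.05))
V=np.array(c['view']);print(-V[:3,:3].T@V[:3,3])
E
```

```text
[ 0.58401722 -0.26588041  0.34843658] [-6.83888931e-05  7.08010885e-01  7.06201470e-01  2.56425781e-04] 7.85 0.5061306946886465 61.34478419437073
top (np.int64(0), array([nan, nan, nan], dtype=float32), (0.0, 0.0), 0.0, np.float32(nan)) shoulder (np.int64(0), array([nan, nan, nan], dtype=float32), (0.0, 0.0), 0.0, np.float32(nan)) plate (np.int64(611), array([ 0.57487243, -0.3037751 ,  0.00825871], dtype=float32), (578.6080932617188, -324.5364990234375), 40.315765380859375, np.float32(0.008299054))
[ 0.58509434 -0.1928203   0.31798383]h.py:17: RuntimeWarning: Mean of empty slice.
  return m.sum(),q.mean(0),ce,rr,np.median(q[:,2])
  ret = um.true_divide(
  return _methods._mean(a, axis=axis, dtype=dtype,
  ret = ret.dtype.type(ret / rcount)
```

View pics/w3.png

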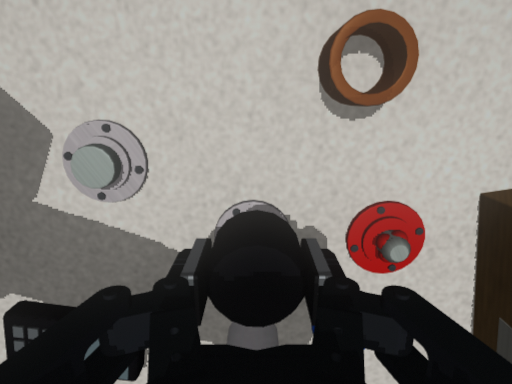

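The view shows the carried cap at (257,270) hiding the mount behind it. The image's up direction is +y, so I need to stand further in -y, and higher, to see the stud.

Emit:
{"method": "play_rows", "body": {"targets": [[[0,0,0],[0,-1,3],3],[[0,0,0],[0,-3.5,3],3],[[0,0,0],[0,-4,2],3],[[0,0,0],[0,-3.5,0],3],[[0,0,0],[0,-1.5,0],3]]}}

```text
clock: 8.35
tcp_pos: [0.5845, -0.4025, 0.4293]
ee_rot: [0.001, 0.708, 0.706, -0.0]
wrist_force: [-0.3, 0.2, -1.4]
gripper_width: 0.509
grasp_force: 61.4
```

Emit:
{"method": "play_rows", "body": {"targets": [[[0,0,0],[0,0,0],3],[[0,0,0],[0,0,0],3],[[0,0,0],[0,0,0],3]]}}

```text
clock: 8.65
tcp_pos: [0.5845, -0.3993, 0.4282]
ee_rot: [-0.0, 0.707, 0.707, 0.0]
wrist_force: [0.2, -0.2, 0.1]
gripper_width: 0.51
grasp_force: 61.4
```

```bash
python3 - <<'E'
from h import *
for k in range(2):
    c=grab('wrist','w4');P=pts(c)
    s=robot.get_state();print(s['tcp_pos'],s['ee_rot'],s['clock'])
    for z0,z1,r in ((.0375,.045,.025),(.0115,.018,.032),(.006,.0105,.046)):
        print(disc(c,P,.583,-.335,z0,z1,r))
print((P[...,2]<.05).sum())
E
```

```text
[ 0.58450816 -0.39938055  0.42826183] [-3.42075666e-04  7.07266149e-01  7.06947283e-01  1.26447837e-04] 8.7
(np.int64(333), array([ 0.5809476 , -0.33416623,  0.03991205], dtype=float32), (581.197021484375, -334.2591552734375), 11.727869987487793, np.float32(0.040065914))
(np.int64(1008), array([ 0.58092904, -0.33370316,  0.01442658], dtype=float32), (580.7505493164062, -334.4929504394531), 26.99951171875, np.float32(0.01441741))
(np.int64(2179), array([ 0.5809493 , -0.33286908,  0.00842352], dtype=float32), (580.7837524414062, -334.4326171875), 41.854042053222656, np.float32(0.0084290095))
[ 0.5844745  -0.39956235  0.4283508 ] [-1.92210002e-04  7.07331123e-01  7.06882336e-01  9.07648092e-05] 8.75
(np.int64(337), array([ 0.58079755, -0.33413857,  0.03993044], dtype=float32), (580.7446899414062, -334.1178894042969), 11.82971477508545, np.float32(0.04009161))
(np.int64(1012), array([ 0.5807722 , -0.33367467,  0.01441081], dtype=float32), (580.8073120117188, -334.43194580078125), 26.961082458496094, np.float32(0.014462372))
(np.int64(2177), array([ 0.58094656, -0.33278993,  0.00839871], dtype=float32), (580.8240356445312, -334.4869079589844), 41.80860137939453, np.float32(0.008421478))
140213
```

View pics/w4.png

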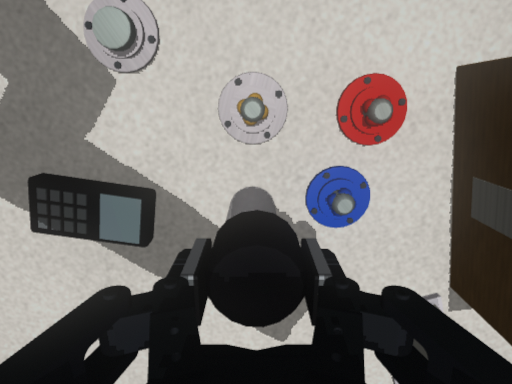

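The mount's narrow stud with brass balls is at (252,110), world (0.5808, -0.3344); all three of its circles agree. Next I'll measure the cap in the hand with the same camera, so that calibration bias cancels.

```bash
python3 - <<'E'
from h import *
c=grab('wrist');P=pts(c)
s=robot.get_state();t=s['tcp_pos'];print(t)
Q=P-t
m=np.zeros(Q.shape[:2],bool);m[200:330,200:315]=1
m&=(c['depth']>0)&(Q[...,2]>-.2)&(Q[...,2]<-.12)&(abs(Q[...,0])<.03)&(abs(Q[...,1])<.04)
q=Q[m];print(m.sum(),q.min(0),q.max(0))
for z in np.arange(-.18,-.134,.004):
    k=q[(q[:,2]>z)&(q[:,2]<z+.004)]
    k=k[abs(k[:,0])<.018]
    if len(k)>10:
        # circle fit
        A=np.c_[2*k[:,:2],np.ones(len(k))];x=np.linalg.lstsq(A,(k[:,:2]**2).sum(1),rcond=None)[0]
        print(round(z,3),len(k),x[:2].round(4),np.sqrt(x[2]+x[0]**2+x[1]**2).round(4),k[:,1].max().round(4))
E
```

```text
[ 0.58445443 -0.3998055   0.42834386]
10695 [-0.02565005 -0.01961454 -0.17962992] [ 0.02820527  0.02280494 -0.13203116]
-0.18 108 [ 0.0005 -0.0003] 0.0222 0.0224
-0.176 181 [ 0.0006 -0.0003] 0.0223 0.0224
-0.172 208 [ 0.0006 -0.    ] 0.0221 0.0228
-0.168 223 [ 0.0007 -0.0001] 0.0221 0.0224
-0.164 237 [0.0007 0.    ] 0.022 0.0226
-0.16 267 [ 0.0007 -0.    ] 0.022 0.0227
-0.156 285 [ 0.0007 -0.    ] 0.0221 0.0226
-0.152 516 [0.0007 0.0004] 0.0213 0.0225
-0.148 5505 [0.0004 0.0018] 0.0145 0.0221
-0.144 1079 [0.0002 0.0009] 0.0133 0.0197
```

Cap centre is TCP + (0.6, -0.3) mm and the rim 180 mm below the TCP, so the target TCP is (0.5802, -0.3341) and home is at z of about 0.194.

Emit:
{"method": "play_rows", "body": {"targets": [[[0,0,0],[-0.4,2,0],3],[[0,0,0],[0,3,0],3],[[0,0,0],[0,1.55,-3],3],[[0,0,0],[0,0,-4],3],[[0,0,0],[0,0,-4],3]]}}

```text
clock: 9.3
tcp_pos: [0.5805, -0.3343, 0.3183]
ee_rot: [0.001, 0.707, 0.707, 0.0]
wrist_force: [0.4, -0.4, -0.9]
gripper_width: 0.506
grasp_force: 61.4
```

Emit:
{"method": "play_rows", "body": {"targets": [[[0,0,0],[0,0,-4],3],[[0,0,0],[0,0,-2.5],3],[[0,0,0],[0,0,0],3],[[0,0,0],[0,0,0],3]]}}

```text
clock: 9.7
tcp_pos: [0.5803, -0.3354, 0.2535]
ee_rot: [-0.0, 0.708, 0.706, -0.0]
wrist_force: [0.7, -0.6, -0.1]
gripper_width: 0.512
grasp_force: 61.4
```

```bash
python3 - <<'E'
from h import *
import time
for k in range(3):
    grab('top');s=robot.get_state();print(s['tcp_pos'],s['ee_rot'],s['wrist_force'],s['clock'])
E
```

```text
[ 0.58088896 -0.33579846  0.25480243] [1.20695389e-03 7.07869291e-01 7.06342345e-01 3.19529467e-04] [-0.55730853 -0.68636884  0.14222966] 9.75
[ 0.58116552 -0.33606067  0.25546256] [1.93469797e-03 7.07906776e-01 7.06303029e-01 5.34244777e-04] [ 0.21487828 -0.49208668 -0.45359945] 9.8
[ 0.58118682 -0.33615226  0.25564456] [2.15806030e-03 7.07934646e-01 7.06274413e-01 5.77594808e-04] [-0.57068696  0.0263752  -0.44883562] 9.85
```

Emit:
{"method": "play_rows", "body": {"targets": [[[0,0,0],[0,0,0],3],[[0,0,0],[0,0,0],3],[[0,0,0],[0,0,0],3]]}}

```text
clock: 10.15
tcp_pos: [0.5803, -0.3359, 0.2538]
ee_rot: [0.001, 0.708, 0.706, 0.0]
wrist_force: [0.1, -0.5, -0.7]
gripper_width: 0.515
grasp_force: 61.4
```

```bash
python3 - <<'E'
from h import *
c=grab('wrist','w5');P=pts(c)
for k in range(4):
    s=robot.get_state();print(s['tcp_pos'],s['ee_rot'][[0,3]],s['clock']);grab('side')
t=s['tcp_pos'];print(disc(c,P,.581,-.334,.0115,.018,.032),disc(c,P,.581,-.334,.006,.0105,.046))
E
```

```text
[ 0.58023242 -0.33583956  0.25356009] [3.50208345e-04 9.93828507e-05] 10.2
[ 0.58017428 -0.33579886  0.25333803] [1.74491761e-04 3.41779105e-05] 10.25
[ 0.58014107 -0.33577339  0.25317527] [4.02165172e-05 1.64383912e-05] 10.3
[ 0.58012091 -0.33576255  0.25309304] [-2.65786001e-05  6.04746588e-06] 10.35
(np.int64(1905), array([ 0.5812736 , -0.32280055,  0.01434614], dtype=float32), (581.0318603515625, -334.0911560058594), 27.033103942871094, np.float32(0.014368057)) (np.int64(4152), array([ 0.5810738 , -0.31916195,  0.00837866], dtype=float32), (581.06884765625, -334.0740051269531), 41.81977081298828, np.float32(0.008368593))
```

Emit:
{"method": "play_rows", "body": {"targets": [[[0,0,0],[0.05,0.18,-0.5],3],[[0,0,0],[0,0,-1.5],3],[[0,0,0],[0,0,-0.9],3],[[0,0,0],[0,0,0],3],[[0,0,0],[0,0,0],3]]}}

```text
clock: 10.9
tcp_pos: [0.5805, -0.3338, 0.2237]
ee_rot: [-0.0, 0.708, 0.706, -0.0]
wrist_force: [0.1, -0.5, 0.2]
gripper_width: 0.516
grasp_force: 61.4
```

Emit:
{"method": "play_rows", "body": {"targets": [[[0,0,0],[0,0,0],3],[[0,0,0],[0,0,0],3],[[0,0,0],[0,0,0],3]]}}

```text
clock: 11.2
tcp_pos: [0.5809, -0.3341, 0.2246]
ee_rot: [0.0, 0.708, 0.706, 0.0]
wrist_force: [0.0, 0.6, -0.6]
gripper_width: 0.509
grasp_force: 61.4
```

```bash
python3 - <<'E'
from h import *
for k in range(3):
    c=grab('wrist');s=robot.get_state();print(s['tcp_pos'],s['ee_rot'][[0,3]],s['clock'])
P=pts(c);print(disc(c,P,.581,-.334,.006,.0105,.046))
Q=P-s['tcp_pos'];k=Q[(c['depth']>0)&(abs(Q[...,0])<.018)&(abs(Q[...,1])<.025)&(Q[...,2]>-.178)&(Q[...,2]<-.153)]
A=np.c_[2*k[:,:2],np.ones(len(k))];x=np.linalg.lstsq(A,(k[:,:2]**2).sum(1),rcond=None)[0];print(x[:2]+s['tcp_pos'][:2],len(k))
E
```

```text
[ 0.5808064  -0.3340483   0.22452207] [0.00038379 0.00010722] 11.25
[ 0.58076058 -0.33401688  0.22443451] [3.04219704e-04 8.17637234e-05] 11.3
[ 0.58072874 -0.33399582  0.22430071] [1.85325118e-04 4.38707271e-05] 11.35
(np.int64(4825), array([ 0.5810362 , -0.31518054,  0.00836269], dtype=float32), (581.0070190429688, -333.7721252441406), 41.696571350097656, np.float32(0.008349486))
[ 0.58149654 -0.33445977] 1415
```

Emit:
{"method": "play_rows", "body": {"targets": [[[0,0,0],[-0.05,0.04,-0.4],3],[[0,0,0],[0,0,-0.5],3],[[0,0,0],[0,0,-0.4],3],[[0,0,0],[0,0,0],3],[[0,0,0],[0,0,0],3]]}}

```text
clock: 11.85
tcp_pos: [0.5801, -0.3335, 0.2107]
ee_rot: [-0.0, 0.708, 0.706, -0.0]
wrist_force: [-0.3, 0.3, -1.1]
gripper_width: 0.512
grasp_force: 61.4
```

Emit:
{"method": "play_rows", "body": {"targets": [[[0,0,0],[0,0,-0.3],3],[[0,0,0],[0,0,-0.2],3],[[0,0,0],[0,0,-0.2],3],[[0,0,0],[0,0,0],3]]}}

```text
clock: 12.25
tcp_pos: [0.5808, -0.3339, 0.2065]
ee_rot: [0.002, 0.708, 0.706, 0.0]
wrist_force: [-0.7, 0.5, 9.2]
gripper_width: 0.512
grasp_force: 62.4
```

Emit:
{"method": "play_rows", "body": {"targets": [[[0,0,0],[0,0,-0.2],3],[[0,0,0],[0,0,-0.3],3],[[0,0,0],[0,0,-0.3],3],[[0,0,0],[0,0,0],3]]}}

```text
clock: 12.65
tcp_pos: [0.5801, -0.3335, 0.1945]
ee_rot: [-0.0, 0.708, 0.706, -0.0]
wrist_force: [3.4, -1.9, -9.2]
gripper_width: 0.507
grasp_force: 63.0
```

Emit:
{"method": "play_rows", "body": {"targets": [[[0,0,0],[0,0,-0.2],3],[[0,0,0],[0,0,-0.2],3],[[0,0,0],[0,0,0],3],[[0,0,0],[0,0,0],3]]}}

```text
clock: 13.05
tcp_pos: [0.58, -0.3335, 0.1928]
ee_rot: [-0.0, 0.708, 0.706, -0.0]
wrist_force: [-1.6, 0.3, 5.4]
gripper_width: 0.511
grasp_force: 64.3
```

Emit:
{"method": "play_rows", "body": {"targets": [[[0,0,0],[0,0,-0.2],3],[[0,0,0],[0,0,0],3],[[0,0,0],[0,0,0],3]]}}

```text
clock: 13.35
tcp_pos: [0.5798, -0.3334, 0.1927]
ee_rot: [0.0, 0.708, 0.706, 0.0]
wrist_force: [-6.1, 3.0, 15.1]
gripper_width: 0.507
grasp_force: 65.3
```

```bash
python3 - <<'E'
from h import *
for k in range(6):
    c=grab('wrist');s=robot.get_state();print(s['tcp_pos'],s['wrist_force'],s['clock'])
P=pts(c);print(disc(c,P,.581,-.334,.006,.0105,.046))
k=P[(c['depth']>0)&(np.hypot(P[...,0]-.581,P[...,1]+.334)<.017)]
print('top z',np.percentile(k[:,2],[10,50,90]))
E
```

```text
[ 0.57985396 -0.33340053  0.19270087] [-6.32304282  3.12301244 15.27925017] 13.4
[ 0.57982524 -0.33339442  0.19270418] [-5.4271461   2.49804567 15.33804232] 13.45
[ 0.57982583 -0.3334128   0.19270321] [-5.37901276  3.39036722 14.66795227] 13.5
[ 0.57981947 -0.33342645  0.19272007] [-5.58119673  2.73950958 15.00680914] 13.55
[ 0.57981802 -0.33342033  0.19271067] [-5.26244008  2.86633729 14.90310237] 13.6
[ 0.57980521 -0.33342545  0.19269283] [-5.91884184  2.90618023 14.92429043] 13.65
(np.int64(5686), array([ 0.5812958 , -0.31067818,  0.00835213], dtype=float32), (581.369384765625, -332.48486328125), 41.631065368652344, np.float32(0.008342005))
top z [0.04784086 0.04898584 0.10314711]
```

The cap top is at about 0.048 m (shoulder 14 mm + cap 34 mm), so it is home, with a steady 15 N pressing down. Handing in.

```bash
python3 -c "
from h import *
print(order.finish_job())"
```

```text
the job is handed in; nothing more can be done
None
```

The job is handed in: I opened the drawer about 17 cm and snapped the cap home on the narrow stud (cap top measured about 48 mm over the counter); the fingers still press it down with a steady 15 N, but no verdict came back.

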